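# Undock the tube carrier and hold it level

### The job

The filled blood-tube carrier is locked in its dock on the trolley. Draw the dock's bolt fully back, slide the carrier out of the open end of the rails, then lift it by its handle and finish still holding it there, still and level, with its underside about 12 cm above the trolley top, ready for a colleague to take. Keep it upright all the while so that all four tubes stay in their sockets, and leave the vials, the bottle and the tape alone.

Things in the scene. Friction and masses are not known exactly. Their poses are not given: they have to be found in the camera images.
- carrier: White tube carrier with bow handle, 0.3-0.5 kg, in the dock. Origin: centre of underside; z up; x along its length and handle bar (at the start pointing into the dock, away from the mouth). Grey, slippery foot plate 116 (x) x 92 (y) x 6 high (friction about 0.2); body above it 116 x 74, top plate 54 high. Bow uprights at x = +/-56. Tube caps reach 98 above the underside.
- handle (a point): Middle of the carrier's grey handle bar: 144 above the underside, over its centre. Bar 74 long (carrier's x), 16 wide (its y), 18 high; 37 free between tube caps and bar, nothing beside it.
- dock: Low steel dock fixed on the trolley, open at its own -x end (roughly toward the robot). Origin on the trolley top, within 4 of the docked carrier's. Rails along x from -50 to +62: walls at y = +/-48.5; lips, underside 8.5 high, reach over the foot to y = +/-40.5. Stop at x = 60. No floor: the foot slides on the trolley top, and is free to rise once the carrier is 108 or more toward -x.
- bolt (a joint): Barrel bolt across the dock's mouth: 0 = shut, 0.036 m = fully drawn back; starts at 0 to 0.006. Moves along the dock's -y, away from the rails. Shut, its 9 mm rod (8.5 above the trolley, at dock x = -69, tip at y = -26) bars the carrier's foot; drawn 0.024 or more it lets it pass. Friction about 1.2 N; stays where left.
- bolt_knob (a point): Middle of the bolt's upright dark knob, 36 above the trolley top: 13 diameter, from 24 to 48 high. With the bolt shut it is at x = -69, y = -90 in the dock's frame; it moves with the bolt. Bolt straps at dock y = -66 and -148 are 17 high.
- tube_red: Capped blood tube (red cap), 13 diameter, cap 17, 86 long, 12 g, standing loose in one of the carrier's round sockets. Origin: centre of its bottom; z along the tube. Seated, its bottom is 12 above the carrier's underside.
- tube_purple: Capped blood tube (purple cap), 13 diameter, cap 17, 86 long, 12 g, standing loose in one of the carrier's round sockets. Origin: centre of its bottom; z along the tube. Seated, its bottom is 12 above the carrier's underside.
- tube_yellow: Capped blood tube (yellow cap), 13 diameter, cap 17, 86 long, 12 g, standing loose in one of the carrier's round sockets. Origin: centre of its bottom; z along the tube. Seated, its bottom is 12 above the carrier's underside.
- tube_blue: Capped blood tube (blue cap), 13 diameter, cap 17, 86 long, 12 g, standing loose in one of the carrier's round sockets. Origin: centre of its bottom; z along the tube. Seated, its bottom is 12 above the carrier's underside.
- vial_blue: Bystander: injection vial, 22 diameter, 47 high, standing to the right. Origin at the centre of its underside.
- vial_red: Bystander: injection vial, 22 diameter, 41 high, standing to the right. Origin at the centre of its underside.
- saline_bottle: Bystander: white plastic bottle, 48 diameter, 122 high, standing behind the dock. Origin at the centre of its underside.
- tape_roll: Bystander: roll of paper tape lying flat, 41 diameter, 13 high, to the left. Origin at the centre of its underside.

How it is judged:
By the outcome, as a careful person would: the job done as asked, in the order asked, and still so for the second after the job is handed in, while the arm keeps its last pose, push and grip.
It also fails if it takes over 51 s, if anything falls off the work surface, if the arm or the gripper's body presses on something with over 40 N, if the wrist force passes 120 N, or if a joint passes its speed limit or range.

### The arm

A 6-joint arm with a two-finger parallel gripper is mounted at the origin on a cart in front of the work surface, level with it; the furniture and walls round the work are solid. World frame = base frame: x ahead of the robot, y to its left, z up, the work surface at z = 0. Lengths are in m, angles in rad, forces in N, time in s.
With the tool pointing down it reaches from about 0.325 to 0.875 m from the base axis. Payload 4.4 kg.
Tool frame: the origin (TCP) lies on the centre line of the jaws, within the pads' length; the fingertips stand manip.finger_overhang ahead of it and the grasp point (between the pads) lies 6 mm ahead of it (manip.finger_overhang is the distance from the TCP to the fingertips, in m); z points along the fingers, y is the line along which they close (so a half turn about z gives the same grasp; the last joint's range is limited). The gripper opens to 85 mm and grips with 20 to 120 N. Pads are 22 mm wide; open, the fingers measure 114 mm over their backs; the gripper's body (76 mm by 85 mm) begins 54 mm behind the grasp point. The pads swing forward as they close: fully open they stand 13 mm farther back than shut.
Start: joints at [-1.442, 0.207, 1.542, -0, 1.393, -0.15], TCP at [0.158, -0.553, 0.256] pointing down, gripper open.
Joint ranges: [-2.73, 2.73], [-0.86, 2.22], [0.23, 2.46], [-1.11, 4.25], [0.08, 2.63], [-2.82, 2.82]. Speed limits (rad/s): [2.79, 2.79, 3.14, 3.14, 3.14, 3.14].

### API

Orientations are given as a unit quaternion [x, y, z, w].
In Python, from plant import manip, optics gives the robot as it stands. The module is installed in compiled form; this text tells all that it offers.
- The arm moves only by the tool carry_out, never from a script. Its argument "series" is a list of rows, each a list of 3 entries, a list of its own where there are three numbers: the turn, a rotation vector about the world's x, y, z in degrees, then the shift along the world's x, y, z in m, then the opening in per cent of the stroke, from 0 (shut) to 100 (fully open). In form: [[[ax, ay, az], [dx, dy, dz], hand], ...]. A call has 1 to 20 rows; each row is the pose to reach, as a shift and turn from the pose commanded when the call began; what a row does not reach only later rows make up. A row lasts 1/8 s, in which the tool goes at most 62.5 mm and 10.7 degrees, less where a joint would pass 70% of its speed; a pose out of reach is approached as far as the arm can. A call with a gripper value outside its range is refused whole. The fingers move at their own pace and stop on an object; the grip force is fixed at half the most. Time passes only in rows, so rows that repeat a pose let the fingers close. It gives the time, the measured TCP pose, the force, the opening and the grip force at its end, in the units of the state.
- manip.read_state(): the state, without advancing time (a new reading comes with each control period).
- optics.capture(name): name is "side" or "top" or "wrist"; returns the picture (480x640x3 uint8, red, green, blue); there is no depth.
- optics.camera_model(name): a dict with "K" (3x3 intrinsics, pixels), "k1" (the pictures are not rectified: a ray, as slopes to the right and down, at radius r is drawn at 1 + k1 r^2 times it, then the intrinsics apply), "R" (3x3) and "t" (3): a world point X has camera coordinates R X + t. Camera axes: x right, y down, z forward; pixel columns grow to the right and rows downward; lengths in m; the calibration is good to about 2 mm. A picture is of the moment at which its call begins: read the wrist's pose just before it. camera_model takes no time and is no camera call; for the wrist camera it gives the pose at the moment of the call.
- manip.job_done(): hands the job in; it is judged then, once.
The state is a dict: "time_s": time; "qpos": joint angles; "joint_vel": joint speeds; "joint_torque": joint torques, N m; "ee_pos": TCP position; "tcp_rot": TCP orientation; "wrist_force": force on the tool from outside, world axes, zero at the start; "wrist_torque": the same for the moment, N m; "finger_gap": finger opening in m; "gripper_force": force on a finger pad.
Only numpy, scipy, OpenCV 4.12 (cv2) and the standard library are available. Lean on these libraries where they do the work, as an engineer would, in place of code of your own. Each camera call takes 0.05 s, during which the arm holds its last target. There are 200 camera calls.

## Working session

There is one attempt and no reset: what is moved stays moved. The work goes in short steps, Python scripts to look and compute and a tool call to move; the robot and the scene stay as the last step left them, time stands still between calls to the robot, and variables do not carry over. Pictures are saved under pics/ and viewed, at most 10 in all, crops included, and the job is handed in when it is done.

Besides the shell and the picture viewer there is one more tool, called as name([rows], argument=value, ...), one row to a line, values as JSON. carry_out: Moves the arm, as the interface text tells. Its arguments: {"type":"object","properties":{"series":{"type":"array"}},"required":["series"]}

```bash
mkdir -p pics
cat > h.py <<'E'
import numpy as np,cv2
from plant import manip,optics
def ray(name,u,v,m=None):
    m=m or optics.camera_model(name);K=np.array(m["K"]);R=np.array(m["R"]);t=np.array(m["t"])
    d=np.array([(u-K[0,2])/K[0,0],(v-K[1,2])/K[1,1]]);s=d.copy()
    for _ in range(20): s=d/(1+m["k1"]*(s@s))
    return -R.T@t, R.T@np.array([s[0],s[1],1])
def onz(name,u,v,z,m=None):
    c,d=ray(name,u,v,m);return c+d*(z-c[2])/d[2]
def proj(name,X,m=None):
    m=m or optics.camera_model(name);K=np.array(m["K"]);c=np.array(m["R"])@X+np.array(m["t"]);s=c[:2]/c[2]
    s=s*(1+m["k1"]*(s@s));return np.array([K[0,0]*s[0]+K[0,2],K[1,1]*s[1]+K[1,2]])
def two(n1,p1,n2,p2):
    c1,d1=ray(n1,*p1);c2,d2=ray(n2,*p2)
    a=np.linalg.lstsq(np.array([d1,-d2]).T,c2-c1,rcond=None)[0]
    return (c1+a[0]*d1+c2+a[1]*d2)/2,np.linalg.norm(c1+a[0]*d1-c2-a[1]*d2)
def snap(name,fn):
    im=optics.capture(name);cv2.imwrite("pics/"+fn,cv2.cvtColor(im,cv2.COLOR_RGB2BGR));return im
E
python3 - <<'E'
from h import *
for n in("top","side"):
    snap(n,n+"0.png");m=optics.camera_model(n);print(n,m)
s=manip.read_state();print(s,manip.finger_overhang)
E
```

```text
top {'K': array([[555.45667787,   0.        , 316.75905504],
       [  0.        , 555.45667787, 247.89442925],
       [  0.        ,   0.        ,   1.        ]]), 'k1': -0.11997083122049956, 'R': array([[ 0.02258375, -0.99957145, -0.01862508],
       [-0.99347932, -0.02035584, -0.11218054],
       [ 0.11175334,  0.02103709, -0.99351328]]), 't': array([-0.03668815,  0.6140847 ,  1.32590507])}
side {'K': array([[517.23047643,   0.        , 328.37647399],
       [  0.        , 517.23047643, 248.90911785],
       [  0.        ,   0.        ,   1.        ]]), 'k1': 0.04839819517222569, 'R': array([[-0.93589017, -0.35185375, -0.01756483],
       [-0.16433204,  0.4801196 , -0.86167288],
       [ 0.31161605, -0.80354471, -0.50716006]]), 't': array([0.55759945, 0.19010423, 0.79119825])}
{'time_s': 0.1, 'qpos': array([-1.44247606e+00,  2.07358479e-01,  1.54282389e+00,  7.68755937e-07,
        1.39349752e+00, -1.50463991e-01]), 'joint_vel': array([-0.00029005,  0.0005645 , -0.00378519,  0.00099447,  0.00069408,
        0.00022568]), 'joint_torque': array([-2.86522154e-04, -3.84094834e+01, -2.92547017e+01, -9.97920142e-05,
        4.91825413e-03,  1.91885965e-05]), 'ee_pos': array([ 0.15815955, -0.55215964,  0.25522229]), 'tcp_rot': array([ 9.90300108e-01,  1.38941020e-01,  1.19328553e-05, -1.04355315e-03]), 'wrist_force': array([-0.48870141,  0.57131158,  0.05359548]), 'wrist_torque': array([-0.00370306,  0.00606207,  0.02498539]), 'gripper_force': 0.0, 'finger_gap': 0.08548484230217594} 0.025
```

View pics/top0.png

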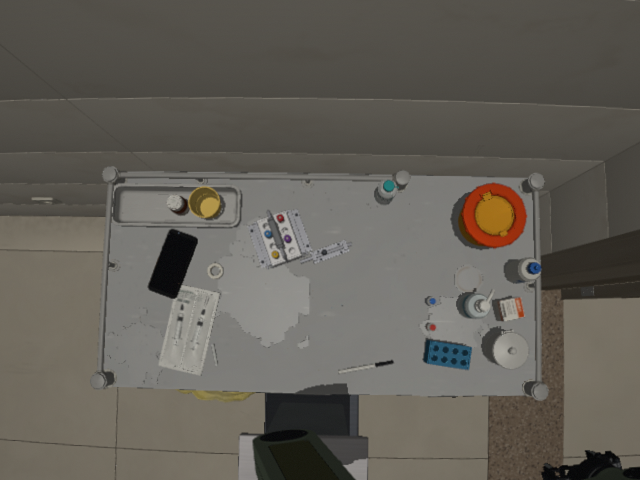

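View pics/side0.png

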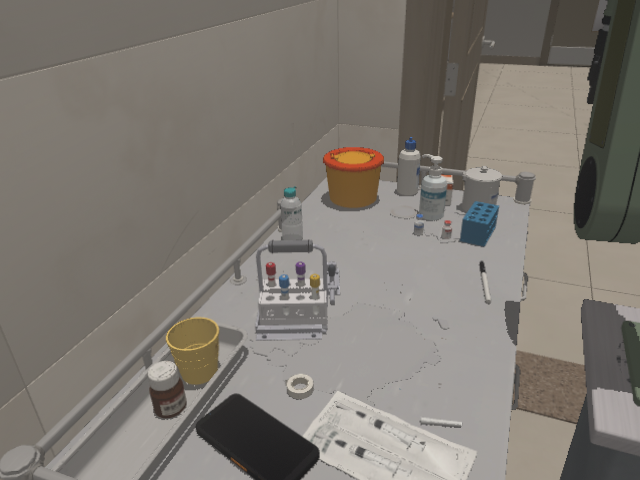

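The top view shows the carrier near (279,238) with the bolt to its right near (325,252). In the side view the handle is near (291,246) and the knob near (332,270). I'll enlarge both.

Run:
```python
import cv2,numpy as np
a=cv2.imread("pics/top0.png")[195:285,235:365];b=cv2.imread("pics/side0.png")[230:350,245:355]
cv2.imwrite("pics/c1.png",cv2.resize(a,None,fx=6,fy=6,interpolation=cv2.INTER_CUBIC))
cv2.imwrite("pics/c2.png",cv2.resize(b,None,fx=5,fy=5,interpolation=cv2.INTER_CUBIC))
```

```text
(no output)
```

View pics/c1.png

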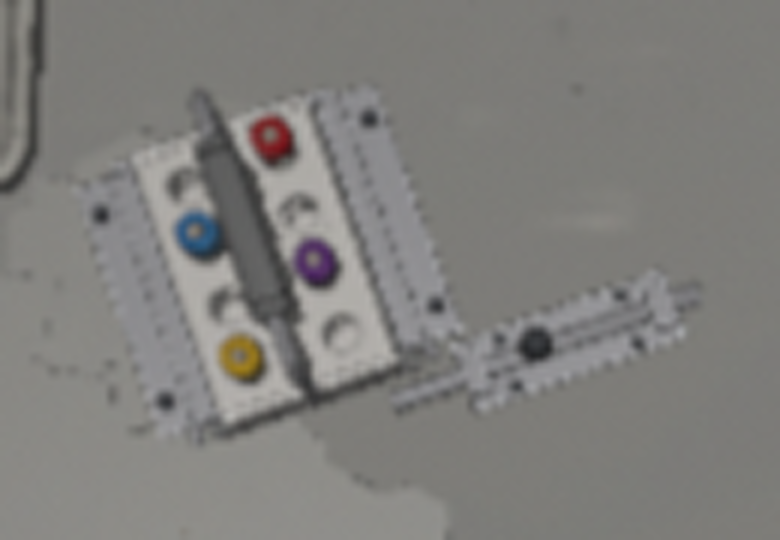

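View pics/c2.png

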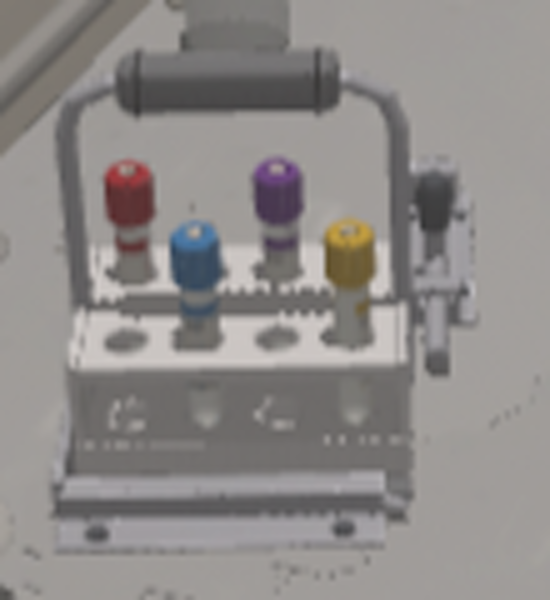

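Run:
```python
from h import *
T=lambda u,v:((u+.5)/6-.5+235,(v+.5)/6-.5+195)
S=lambda u,v:((u+.5)/5-.5+245,(v+.5)/5-.5+230)
P=lambda n,u,v,z:onz("top",*T(u,v),z)
h,e=two("top",T(246,228),"side",S(229,80));print("handle",h,e,P(0,246,228,.150))
k,e=two("top",T(537,343),"side",S(435,185));print("knob",k,e,P(0,537,345,.048))
g=lambda a,b:(np.round(a,4),np.round(b,4),np.linalg.norm(b-a),np.degrees(np.arctan2(*(b-a)[1::-1])))
print("bar",*g(P(0,278,308,.152),P(0,212,145,.152)))
print("caps ry? blue-yellow",*g(P(0,240,356,.098),P(0,198,234,.098)))
print("purple-red",*g(P(0,316,262,.098),P(0,271,138,.098)))
print("screwsL",*g(P(0,166,401,.003),P(0,101,214,.003)))
print("screwsR",*g(P(0,436,305,.003),P(0,370,118,.003)))
print("rod",*g(P(0,695,292,.009),P(0,398,405,.009)))
print("screws mean",np.mean([P(0,*q,.003) for q in [(166,401),(101,214),(436,305),(370,118)]],0))
```

```text
handle [0.63520734 0.06809556 0.14383704] 0.000273273619958894 [0.63447992 0.0675485  0.15      ]
knob [ 0.60440934 -0.04173904  0.04278487] 0.000613366717138672 [ 0.60334157 -0.04170693  0.048     ]
bar [0.6043 0.0544 0.152 ] [0.6654 0.0812 0.152 ] 0.06672659156468526 23.61309311656386
caps ry? blue-yellow [0.5914 0.0734 0.098 ] [0.639  0.0913 0.098 ] 0.05086388119334421 20.688539659471758
purple-red [0.6289 0.0448 0.098 ] [0.6775 0.0639 0.098 ] 0.05227540976686867 21.42797337339035
screwsL [0.5814 0.113  0.003 ] [0.6597 0.1432 0.003 ] 0.08391960470941487 21.0394630391447
screwsR [0.624  0.0012 0.003 ] [0.7027 0.0309 0.003 ] 0.08410879944273175 20.71261811784202
rod [ 0.6309 -0.1066  0.009 ] [0.5812 0.0157 0.009 ] 0.1320519981678826 112.11694332959088
screws mean [0.64192771 0.07208169 0.003     ]
```

carry_out([
  [[0, 0, 2], [0.02, 0.02, 0.05], 45],
  [[0, 0, 5], [0.06, 0.07, 0.08], 45],
  [[0, 0, 5], [0.446, 0.511, 0.08], 45],
  [[0, 0, 5], [0.446, 0.511, 0.08], 45],
  [[0, 0, 5], [0.446, 0.511, 0.08], 45],
  [[0, 0, 5], [0.446, 0.511, 0.08], 45],
  [[0, 0, 5], [0.446, 0.511, 0.08], 45],
  [[0, 0, 5], [0.446, 0.511, 0.08], 45],
  [[0, 0, 5], [0.446, 0.511, 0.08], 45],
  [[0, 0, 5], [0.446, 0.511, 0.08], 45],
  [[0, 0, 5], [0.446, 0.511, 0.08], 45],
  [[0, 0, 5], [0.446, 0.511, 0.08], 45],
  [[0, 0, 5], [0.446, 0.511, 0.08], 45],
  [[0, 0, 5], [0.446, 0.511, 0.08], 45],
  [[0, 0, 5], [0.446, 0.511, 0.0], 45],
  [[0, 0, 5], [0.446, 0.511, -0.07], 45],
  [[0, 0, 5], [0.446, 0.511, -0.11], 45],
  [[0, 0, 5], [0.446, 0.511, -0.11], 45],
  [[0, 0, 5], [0.446, 0.511, -0.11], 45],
])

```text
time_s: 2.48
ee_pos: [0.6053, -0.043, 0.1485]
tcp_rot: [0.983, 0.181, 0.001, 0.001]
wrist_force: [0.7, -0.1, 0.4]
finger_gap: 0.0386
gripper_force: 0.0
```

Run:
```python
from h import *
s=manip.read_state();print(s["ee_pos"],s["tcp_rot"],s["time_s"],s["finger_gap"],s["qpos"])
m=optics.camera_model("wrist");snap("wrist","w1.png")
for X in ((.604,-.0417,.048),(.635,.068,.153),tuple(s["ee_pos"])):print(proj("wrist",np.array(X),m))
```

```text
[ 0.60528834 -0.04295214  0.14849644] [9.83411173e-01 1.81384252e-01 1.35754937e-03 6.12619893e-04] 2.475 0.038578662555245655 [-2.13338452e-01  3.75489581e-01  1.56093320e+00 -8.99612529e-05
  1.20219230e+00  9.92702016e-01]
[314.28550266 257.21293903]
[-33.50543962 128.98349448]
[318.22936323 349.06756205]
```

View pics/w1.png

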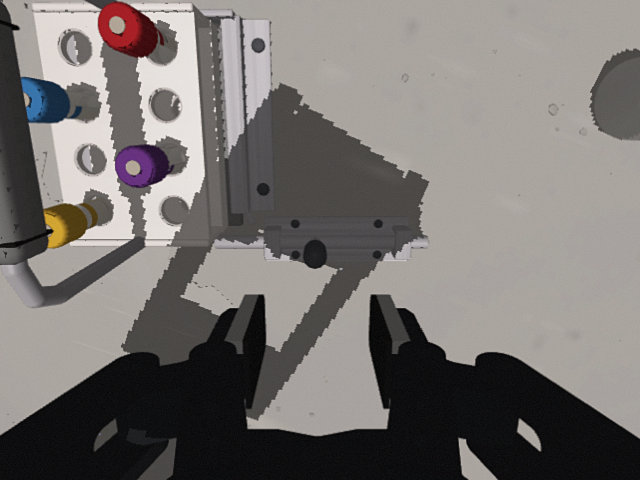

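The knob's top is at about (315,247), 10 px above where I predicted. The rails look square with the jaws.

Run:
```python
from h import *
im=cv2.imread("pics/w1.png");g=im[235:275,295:335].max(2)
ys,xs=np.where(g<45);print(xs.min()+295,xs.max()+295,ys.min()+235,ys.max()+235)
print(onz("wrist",315,ys.min()+235,.048),onz("wrist",315,248,.048),optics.camera_model("wrist")["t"])
a=onz("wrist",263,189,.003);b=onz("wrist",258,45,.003);print(a,b,np.degrees(np.arctan2(b[1]-a[1],b[0]-a[0])))
```

```text
295 326 240 267
[ 0.61440011 -0.03880645  0.048     ] [ 0.61014967 -0.0404246   0.048     ] [-0.25680745  0.5262355   0.41986112]
[ 6.22965299e-01 -5.54806635e-05  3.00000000e-03] [0.70177631 0.03018589 0.003     ] 20.992816136535858
```

carry_out([
  [[0, 0, 0], [0.001, 0.001, -0.05], 45],
  [[0, 0, 0], [0.001, 0.001, -0.08], 45],
  [[0, 0, 0], [0.001, 0.001, -0.102], 45],
  [[0, 0, 0], [0.001, 0.001, -0.102], 45],
  [[0, 0, 0], [0.001, 0.001, -0.102], 0],
  [[0, 0, 0], [0.001, 0.001, -0.102], 0],
  [[0, 0, 0], [0.001, 0.001, -0.102], 0],
  [[0, 0, 0], [0.001, 0.001, -0.102], 0],
  [[0, 0, 0], [0.001, 0.001, -0.102], 0],
  [[0, 0, 0], [0.001, 0.001, -0.102], 0],
])

```text
time_s: 3.78
ee_pos: [0.6078, -0.0413, 0.0476]
tcp_rot: [0.983, 0.182, 0.003, 0.001]
wrist_force: [-0.8, 0.9, 6.9]
finger_gap: 0.0113
gripper_force: 58.6
```

carry_out([
  [[0, 0, 0], [0.002, -0.005, 0.001], 0],
  [[0, 0, 0], [0.004, -0.011, 0.001], 0],
  [[0, 0, 0], [0.006, -0.017, 0.001], 0],
  [[0, 0, 0], [0.008, -0.022, 0.001], 0],
  [[0, 0, 0], [0.01, -0.026, 0.001], 0],
  [[0, 0, 0], [0.011, -0.029, 0.001], 0],
  [[0, 0, 0], [0.011, -0.029, 0.001], 0],
  [[0, 0, 0], [0.011, -0.029, 0.001], 0],
])

```text
time_s: 4.78
ee_pos: [0.6189, -0.0708, 0.0476]
tcp_rot: [0.983, 0.182, 0.003, 0.001]
wrist_force: [2.6, 0.7, 6.1]
finger_gap: 0.0115
gripper_force: 58.9
```

Run:
```python
from h import *
a=snap("wrist","w2.png");b=snap("side","s2.png")
c=np.hstack([cv2.resize(a[150:480,140:540],(400,330)),cv2.resize(b[225:345,245:365],(330,330))])
cv2.imwrite("pics/c3.png",cv2.cvtColor(c,cv2.COLOR_RGB2BGR))
```

```text
(no output)
```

View pics/c3.png

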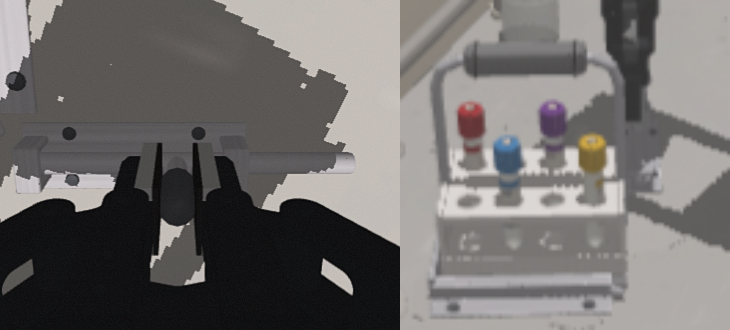

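The wrist picture shows the knob between the pads and the rod now well out to the right. I'll finish the draw until it meets the stop.

carry_out([
  [[0, 0, 0], [0.0004, -0.001, 0], 0],
  [[0, 0, 0], [0.0007, -0.002, 0], 0],
  [[0, 0, 0], [0.0007, -0.002, 0], 0],
  [[0, 0, 0], [0.0007, -0.002, 0], 0],
])

```text
time_s: 5.38
ee_pos: [0.6193, -0.0717, 0.0476]
tcp_rot: [0.983, 0.182, 0.003, 0.0]
wrist_force: [1.9, 3.7, 8.0]
finger_gap: 0.0112
gripper_force: 59.0
```

carry_out([
  [[0, 0, 0], [0.0004, -0.001, 0], 0],
  [[0, 0, 0], [0.0007, -0.002, 0], 0],
  [[0, 0, 0], [0.0007, -0.002, 0], 0],
  [[0, 0, 0], [0.0007, -0.002, 0], 0],
])

```text
time_s: 5.88
ee_pos: [0.6194, -0.0719, 0.0476]
tcp_rot: [0.983, 0.182, 0.002, -0.001]
wrist_force: [0.6, 8.0, 9.2]
finger_gap: 0.0108
gripper_force: 59.3
```

The bolt is on its stop: position holds while the force rises. Now I'll release, rise and go over the handle.

carry_out([
  [[0, 0, 0], [-0.001, 0.002, 0], 45],
  [[0, 0, 0], [-0.001, 0.002, 0], 45],
  [[0, 0, 0], [-0.001, 0.002, 0], 45],
  [[0, 0, 0], [-0.001, 0.002, 0.05], 45],
  [[0, 0, 0], [-0.001, 0.002, 0.11], 60],
  [[0, 0, 0], [-0.001, 0.002, 0.17], 100],
  [[0, 0, 0], [-0.001, 0.002, 0.22], 100],
  [[0, 0, 0], [0.005, 0.06, 0.22], 100],
  [[0, 0, 0], [0.012, 0.11, 0.22], 100],
  [[0, 0, 0], [0.017, 0.142, 0.22], 100],
  [[0, 0, 0], [0.017, 0.142, 0.22], 100],
  [[0, 0, 0], [0.017, 0.142, 0.22], 100],
])

```text
time_s: 7.38
ee_pos: [0.6344, 0.0674, 0.2648]
tcp_rot: [0.983, 0.182, -0.001, 0.0]
wrist_force: [-0.4, 0.8, -0.7]
finger_gap: 0.0852
gripper_force: 0.0
```

Run:
```python
from h import *
s=manip.read_state();print(s["ee_pos"],s["finger_gap"])
m=optics.camera_model("wrist");a=snap("wrist","w3.png")
for X in ((.635,.068,.153),(.635+.0345,.068+.0133,.153),(.635-.0345,.068-.0133,.153)):print(proj("wrist",np.array(X),m))
for c in [(0,0),(640,0),(0,480),(320,300),(320,200)]:print(onz("wrist",*c,.153,m))
snap("top","t3.png");print(proj("top",np.array([.6167,-.0735,.048])))
```

```text
[0.63443105 0.06738766 0.26481316] 0.08521555665447964
[316.80344129 248.19299245]
[316.64088828 183.72174356]
[316.95309694 307.52607535]
[0.69852714 0.26046274 0.153     ]
[ 0.81216054 -0.03603239  0.153     ]
[0.40258446 0.21185988 0.153     ]
[0.605687   0.05474358 0.153     ]
[0.66171989 0.07632152 0.153     ]
[337.31869651 246.86982393]
```

View pics/w3.png

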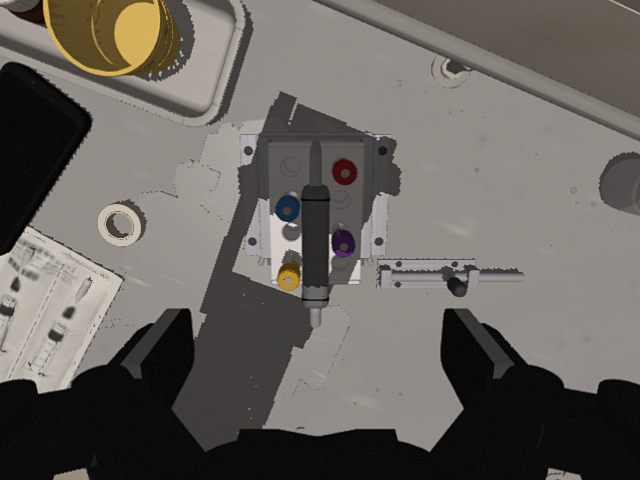

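The bar is centred at (315,247), as predicted. The knob is against the outer strap, so the bolt is fully drawn. Now I'll go down and grip.

carry_out([
  [[0, 0, 0], [0, 0.001, -0.05], 100],
  [[0, 0, 0], [0, 0.001, -0.09], 100],
  [[0, 0, 0], [0, 0.001, -0.115], 100],
  [[0, 0, 0], [0, 0.001, -0.115], 100],
  [[0, 0, 0], [0, 0.001, -0.115], 50],
  [[0, 0, 0], [0, 0.001, -0.115], 30],
  [[0, 0, 0], [0, 0.001, -0.115], 20],
  [[0, 0, 0], [0, 0.001, -0.115], 0],
  [[0, 0, 0], [0, 0.001, -0.115], 0],
  [[0, 0, 0], [0, 0.001, -0.115], 0],
  [[0, 0, 0], [0, 0.001, -0.115], 0],
])

```text
time_s: 8.85
ee_pos: [0.6353, 0.069, 0.1513]
tcp_rot: [0.983, 0.182, 0.001, 0.0]
wrist_force: [0.0, -2.0, 6.0]
finger_gap: 0.0151
gripper_force: 60.1
```

carry_out([
  [[0, 0, 0], [-0.002, -0.0008, 0.0005], 0],
  [[0, 0, 0], [-0.0056, -0.0021, 0.0005], 0],
  [[0, 0, 0], [-0.0103, -0.0039, 0.0005], 0],
  [[0, 0, 0], [-0.015, -0.0057, 0.0005], 0],
  [[0, 0, 0], [-0.0187, -0.0072, 0.0005], 0],
  [[0, 0, 0], [-0.0187, -0.0072, 0.0005], 0],
])

```text
time_s: 9.6
ee_pos: [0.6155, 0.0619, 0.1512]
tcp_rot: [0.983, 0.182, 0.0, 0.0]
wrist_force: [0.6, 0.2, 6.1]
finger_gap: 0.0151
gripper_force: 60.4
```

carry_out([
  [[0, 0, 0], [-0.003, -0.0012, 0], 0],
  [[0, 0, 0], [-0.008, -0.0031, 0], 0],
  [[0, 0, 0], [-0.015, -0.0058, 0], 0],
  [[0, 0, 0], [-0.022, -0.0084, 0], 0],
  [[0, 0, 0], [-0.03, -0.0115, 0], 0],
  [[0, 0, 0], [-0.038, -0.0146, 0], 0],
  [[0, 0, 0], [-0.046, -0.0177, 0], 0],
  [[0, 0, 0], [-0.054, -0.0207, 0], 0],
  [[0, 0, 0], [-0.062, -0.0238, 0], 0],
  [[0, 0, 0], [-0.07, -0.0269, 0], 0],
  [[0, 0, 0], [-0.078, -0.03, 0], 0],
  [[0, 0, 0], [-0.086, -0.033, 0], 0],
  [[0, 0, 0], [-0.094, -0.0361, 0], 0],
  [[0, 0, 0], [-0.101, -0.0388, 0], 0],
  [[0, 0, 0], [-0.106, -0.0407, 0], 0],
  [[0, 0, 0], [-0.11, -0.0422, 0], 0],
  [[0, 0, 0], [-0.11, -0.0422, 0], 0],
  [[0, 0, 0], [-0.11, -0.0422, 0], 0],
])

```text
time_s: 11.85
ee_pos: [0.5055, 0.0196, 0.1512]
tcp_rot: [0.983, 0.182, -0.0, 0.0]
wrist_force: [1.3, 0.8, 7.4]
finger_gap: 0.0151
gripper_force: 60.5
```

Run:
```python
from h import *
a=snap("top","t4.png");b=snap("side","s4.png")
c=np.hstack([cv2.resize(a[190:320,230:370],(420,390)),cv2.resize(b[225:355,245:365],(360,390))])
cv2.imwrite("pics/c4.png",cv2.cvtColor(c,cv2.COLOR_RGB2BGR))
```

```text
(no output)
```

View pics/c4.png

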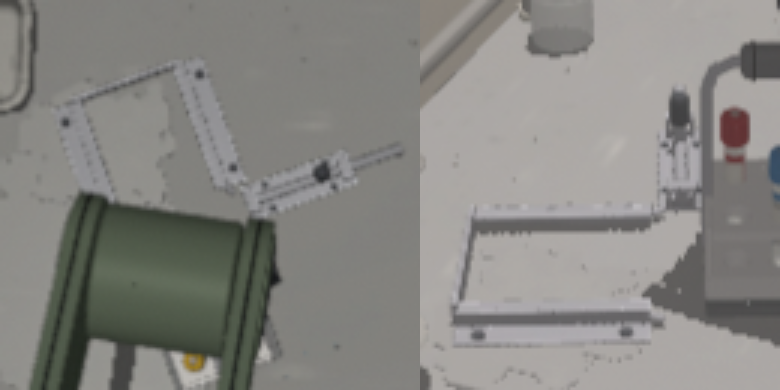

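The dock is empty and the carrier is clear of the rails. Now I'll lift it.

carry_out([
  [[0, 0, 0], [0, 0, 0.002], 0],
  [[0, 0, 0], [0, 0, 0.006], 0],
  [[0, 0, 0], [0, 0, 0.013], 0],
  [[0, 0, 0], [0, 0, 0.022], 0],
  [[0, 0, 0], [0, 0, 0.032], 0],
  [[0, 0, 0], [0, 0, 0.043], 0],
  [[0, 0, 0], [0, 0, 0.054], 0],
  [[0, 0, 0], [0, 0, 0.065], 0],
  [[0, 0, 0], [0, 0, 0.076], 0],
  [[0, 0, 0], [0, 0, 0.087], 0],
  [[0, 0, 0], [0, 0, 0.098], 0],
  [[0, 0, 0], [0, 0, 0.107], 0],
  [[0, 0, 0], [0, 0, 0.114], 0],
  [[0, 0, 0], [0, 0, 0.119], 0],
  [[0, 0, 0], [0, 0, 0.121], 0],
  [[0, 0, 0], [0, 0, 0.121], 0],
  [[0, 0, 0], [0, 0, 0.121], 0],
  [[0, 0, 0], [0, 0, 0.121], 0],
  [[0, 0, 0], [0, 0, 0.121], 0],
])

```text
time_s: 14.32
ee_pos: [0.5059, 0.0198, 0.2716]
tcp_rot: [0.983, 0.182, -0.0, -0.0]
wrist_force: [-0.7, -0.0, -4.1]
finger_gap: 0.0151
gripper_force: 58.8
```

Run:
```python
from h import *
s=manip.read_state();print(s["ee_pos"],s["tcp_rot"],s["wrist_force"],s["wrist_torque"],s["joint_vel"])
b=snap("side","s5.png");a=snap("wrist","w5.png")
c=np.hstack([cv2.resize(b[180:380,260:520],(520,400)),cv2.resize(a,(280,400))])
cv2.imwrite("pics/c5.png",cv2.cvtColor(c,cv2.COLOR_RGB2BGR))
```

```text
[0.50586481 0.01982448 0.27162185] [ 9.83292826e-01  1.82030752e-01 -1.37946060e-04 -6.80528923e-05] [-0.73519641 -0.04075216 -4.12125868] [-0.01239166 -0.01376685  0.01600368] [ 0.00127693 -0.00165303 -0.00236483  0.00029561 -0.00014719  0.00788893]
```

View pics/c5.png

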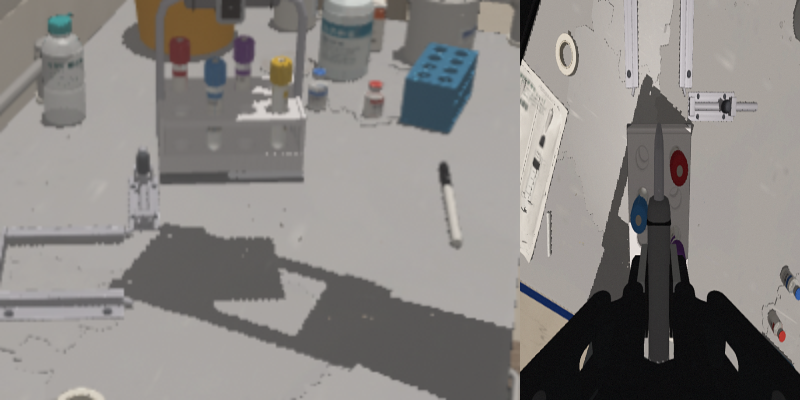

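The carrier hangs level with all four tubes seated, its underside at about 0.120 m, and the bystanders stand undisturbed. Handing in.

```bash
python3 -c "
from plant import manip
print(manip.job_done())"
```

```text
the job is handed in; nothing more can be done
None
```

The job is handed in at about 14 s: the bolt is fully drawn, and the carrier is out of the dock and held still and level about 12 cm above the trolley with all four tubes seated.

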